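Seat the sample and start the tube heater

TASK

Start the tube heater on the bench, by pressing with the fingertips only; nothing is to be lifted or pulled out. First press the one sample tube that stands proud of its neighbours straight down until it is fully home, then press the raised end of the rocker switch down until the switch has tipped right over, and last press the round key fully down and let it spring back. Do not press the square key, and leave the rack, jar and vial beside the heater undisturbed; finish with the fingers clear.

Things in the scene. Friction and masses are not known exactly. Their poses are not given: they have to be found in the camera images.
- heater: White box fixed to the bench, 200 (own x) x 240 (own y) x 90 mm high; origin: centre of underside; own x points away from the robot. Top: grey panel strip at x -60 mm with rocker, round key and square key, in varying order, 70 mm apart along y; metal block with 3 capped tubes at x 30 mm, 52 mm apart along y: two home and fixed, one, in any of the places, proud.
- tube_top (a point): Centre of the top of the proud tube's white screw cap (26 mm across, 14 mm high). When home it is level with the other two caps, 108 mm above the bench; at the start it is 13 to 18 mm higher. It slides straight down at about 2.5 N and stays where it is left.
- tube (a joint): How far the proud tube has been pressed down, m: 0 to 0.005 at the start, 0.018 fully home against a stop (above 0.0155 counts as home). Negative if it is pulled out.
- rocker_raised_end (a point): Point on the rocker's upper face, 18 mm from its pivot and 4 mm short of the end raised at the start, the one towards the heater's own -x. Moves with the rocker: about 109 mm above the bench at the start, 101 mm when over. The rocker is a flat white paddle 44 (heater's x) x 22 x 6 mm, pivoted across its middle 101 mm above the bench, on a flat black frame 56 x 34 mm.
- rocker (a joint): Rocker angle, rad: 0 to 0.06 at the start (raised end up, tilted 0.22 rad), 0.44 tipped right over against its stop (above 0.36 counts as over). It needs about 3 N at the raised end and stays where it is left.
- start_key_top (a point): Centre of the top of the round white key, 26 mm across, in a round black bezel; its top is 16 mm above the heater's top face (106 mm above the bench). Spring key, travel 5 mm straight down, 1.5 N to start it and 4 N fully down.
- start_key (a joint): Round key travel, m: 0 up, 0.005 fully down (above 0.004 counts as pressed). It springs back when let go.
- stop_key_top (a point): Centre of the top of the square white key, 24 x 24 mm, in a square black bezel, same height and spring as the round key. Not to be pressed.
- stop_key (a joint): Square key travel, m: 0 up, 0.005 fully down. Must not go beyond 0.002.
- tube_rack: Loose black tube rack, 210 x 96 x 45 mm (white tube caps stand to 55 mm), on the bench at the heater's own +y side. Origin: centre of its underside; its own x runs along its length.
- jar: Loose white jar with lid, 90 mm across, 130 mm high, on the bench at the heater's own -y side. Origin: centre of its underside.
- vial: Loose small amber vial, 26 mm across, 65 mm high, standing on the bench at the heater's own -y side near the panel. Origin: centre of its underside.

How it is judged:
On the way, in this order (a step that is already met when the one before it is completed fails the run):
1. the proud tube is pressed fully home (value of joint tube above 0.0155 m), for 0.1 s.
2. the rocker is tipped right over (value of joint rocker above 0.36 rad), for 0.1 s.
3. the round key is pressed fully down (value of joint start_key above 0.004 m), for 0.05 s.
At the end, for the whole second after the job is handed in: The sample tube is home (joint above 15.5 of 18 mm), the rocker is over (above 0.36 of 0.44 rad), both keys are up (under 1.5 mm), and rack, jar and vial stand at rest within 10 mm of where they were (value of joint tube above 0.0155 m and value of joint rocker above 0.36 rad and value of joint each of start_key, stop_key below 0.0015 m and distance of each of tube_rack, jar, vial from where it was at the start of the episode below 0.01 m and angle between each of tube_rack, jar, vial's own z axis and vertical below 0.1 rad and linear speed of each of tube_rack, jar, vial below 0.02 m/s); the robot touches nothing.
It fails at once if the square key is pressed (beyond 2 mm) (value of joint stop_key above 0.002 m).
It fails at once if the rocker is tipped (beyond 0.25 rad) before the tube is home (value of joint rocker above 0.25 rad and not (value of joint tube above 0.0155 m)).
It fails at once if the round key is pressed (beyond 2.5 mm) before the tube is home and the rocker over (value of joint start_key above 0.0025 m and not (value of joint tube above 0.0155 m and value of joint rocker above 0.36 rad)).
It fails at once if the sample tube is pulled upwards (value of joint tube below -0.003 m).
It fails at once if the rack, jar or vial is knocked, lifted or carried (moved more than 15 mm) (distance of any of tube_rack, jar, vial from where it was at the start of the episode above 0.015 m).
It also fails if it takes over 48 s, if anything falls off the work surface, if the arm or the gripper's body presses on something with over 40 N, if the wrist force passes 120 N, or if a joint passes its speed limit or range.

ROBOT

A 6-joint arm with a two-finger parallel gripper is mounted at the origin on the work surface. World frame = base frame: x ahead of the robot, y to its left, z up, the work surface at z = 0. Lengths are in m, angles in rad, forces in N, time in s.
With the tool pointing down it reaches from about 0.3 to 0.875 m from the base axis. Payload 6.4 kg.
Tool frame: the origin (TCP) lies between the finger pads; the fingertips stand 25 mm ahead of it and the grasp point (between the pads) lies 6 mm ahead of it; z points along the fingers, y is the line along which they close (so a half turn about z gives the same grasp; the last joint's range is limited). The gripper opens to 85 mm and grips with 20 to 120 N. Pads are 22 mm wide; open, the fingers measure 114 mm over their backs; the gripper's body (76 mm by 85 mm) begins 54 mm behind the grasp point. The pads swing forward as they close: fully open they stand 13 mm farther back than shut.
Start: joints at [-1.506, 0.181, 1.607, -0, 1.354, -0.206], TCP at [0.154, -0.554, 0.256] pointing down, gripper open.
Joint ranges: [-2.99, 2.99], [-0.89, 2.07], [0.3, 2.58], [-1.14, 4.28], [0, 2.63], [-3.12, 3.12]. Speed limits (rad/s): [2.57, 2.57, 3.01, 3.14, 3.14, 3.14].

INTERFACE

Orientations are given as a unit quaternion [w, x, y, z].
In Python, from bench import ctrl gives the robot as it stands.
- The arm moves only by the tool servo_tool, never from a script. Its argument "series" is text: rows parted by semicolons, each of 7 numbers parted by spaces: the gripper command: -1 is fully open, 1 is shut, values between are in proportion, then the shift along the tool's x, y, z in m, then the turn, a rotation vector about the tool's x, y, z in degrees. A call has 1 to 12 rows; each row is the pose to reach, as a shift and turn from the pose commanded when the call began, along the tool's axes at that moment; what a row does not reach only later rows make up. A row lasts 1/12 s, in which the tool goes at most 41.7 mm and 7.16 degrees, less where a joint would pass 70% of its speed; a pose out of reach is approached as far as the arm can. A call with a gripper value outside its range is refused whole. The fingers move at their own pace and stop on an object; the grip force is fixed at half the most. Time passes only in rows, so rows that repeat a pose let the fingers close. It gives the time, the measured TCP pose, the force, the opening and the grip force at its end, in the units of the state.
- ctrl.get_obs(): the state, without advancing time (a new reading comes with each control period).
- ctrl.camera(name): name is "side" or "top" or "wrist"; returns a dict with "img" (400x640x3 uint8, red, green, blue), "z_map" (400x640 float32, m along the optical axis (not along the pixel's ray), 0 where there is no reading), "fovy" (degrees; the focal length in pixels is half the picture's height over the tangent of half this angle, whatever the lens; pixels are square), "cx", "cy" (the principal point, pixels), "extrinsics" (4x4, takes a point from camera to world coordinates); the wrist camera has in their place "T_tool_cam" (4x4, takes a point from camera to tool coordinates, whose origin is the TCP and whose axes are the flange's). Camera axes: x right, y down, z forward; pixel columns grow to the right and rows downward; lengths in m; the calibration is good to about 2 mm. The wrist camera is an equidistant fisheye: a pixel r from the principal point sees the ray r / f radians off the axis. A picture is of the moment at which its call begins: read the wrist's pose just before it.
- ctrl.hand_in(): hands the job in; it is judged then, once.
The state is a dict: "time_s": time; "q": joint angles; "dq": joint speeds; "joint_efforts": joint torques, N m; "eef_pos": TCP position; "eef_rot": TCP orientation; "wrist_force": force on the tool from outside, world axes, zero at the start; "torque": the same for the moment, N m; "opening": opening from 0.0 (shut) to 1.0 (fully open); "grasp_force": force on a finger pad.
Only numpy, scipy, OpenCV 4.12 (cv2) and the standard library are available. Lean on these libraries where they do the work, as an engineer would, in place of code of your own. Each camera call takes 0.05 s, during which the arm holds its last target. There are 200 camera calls.

## Working session

There is one attempt and no reset: what is moved stays moved. The work goes in short steps, Python scripts to look and compute and a tool call to move; the robot and the scene stay as the last step left them, time stands still between calls to the robot, and variables do not carry over. Pictures are saved under pics/ and viewed, at most 10 in all, crops included, and the job is handed in when it is done.

Besides the shell and the picture viewer there is one more tool, called after ">>>" by a JSON object that holds its "op" and its "data". servo_tool: Moves the arm, as the interface text tells. Its arguments: {"type":"object","properties":{"series":{"type":"string"}},"required":["series"]}

```bash
mkdir -p pics; ls
python3 - <<'E'
from bench import ctrl
import cv2,numpy as np
o=ctrl.get_obs(); print(o)
for n in ["top","side"]:
    c=ctrl.camera(n); np.savez(n+".npz",**c); cv2.imwrite(f"pics/{n}0.png",c["img"][...,::-1]); print(n,c["fovy"],c["cx"],c["cy"],np.round(c["extrinsics"],3).tolist())
E
```

```text
pics
{'time_s': 0.0, 'q': array([-1.50630518e+00,  1.81569714e-01,  1.60800067e+00,  2.43538778e-05,
        1.35380818e+00, -2.06311815e-01]), 'dq': array([ 6.46104379e-06,  2.12894019e-04,  1.89934740e-04, -9.88262930e-04,
        5.58030285e-04, -5.40251204e-04]), 'joint_efforts': array([-2.41063999e-04, -4.44871724e+01, -3.51334584e+01, -4.47509783e-04,
        9.10293806e-03,  5.48237244e-05]), 'eef_pos': array([ 0.15379922, -0.55352157,  0.25537154]), 'eef_rot': array([-8.89867933e-04,  9.90847176e-01,  1.34985468e-01,  7.51258082e-05]), 'wrist_force': array([ 1.31338546, -0.29812804, -0.7638083 ]), 'torque': array([-0.01308063,  0.00715825,  0.00528973]), 'grasp_force': 0.0, 'opening': 1.0022324150996649}
top 54.15976497523831 316.0549201548927 191.15234552542398 [[0.015, -0.981, 0.193, 0.4], [-1.0, -0.02, -0.023, 0.055], [0.026, -0.193, -0.981, 1.053], [0.0, 0.0, 0.0, 1.0]]
side 46.766571341480024 325.03353932044485 202.62604208868834 [[0.901, -0.309, 0.305, 0.239], [-0.434, -0.654, 0.62, -0.636], [0.008, -0.691, -0.723, 0.898], [0.0, 0.0, 0.0, 1.0]]
```

View pics/top0.png

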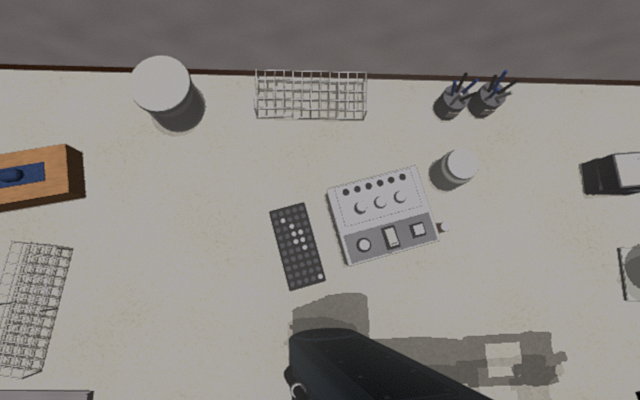

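View pics/side0.png

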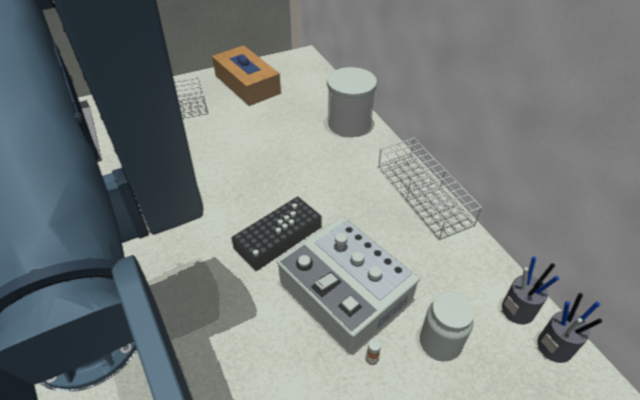

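The top view shows the heater: round key near (364,245), rocker (391,237), square key (418,230), caps near (360,207), (380,201) and (400,197). The rack is at left, the jar at (458,168) and the vial at (443,227). Next I measure with depth.

```bash
cat > h.py <<'E'
import numpy as np,cv2
def load(n): return dict(np.load(n+".npz"))
def rays(c,uv):
    f=200/np.tan(np.radians(float(c["fovy"]))/2); uv=np.atleast_2d(uv).astype(float)
    d=np.c_[(uv[:,0]-c["cx"])/f,(uv[:,1]-c["cy"])/f,np.ones(len(uv))]
    E=c["extrinsics"]; return E[:3,3],d@E[:3,:3].T
def plane(c,uv,z):
    o,d=rays(c,uv); return o+d*((z-o[2])/d[:,2])[:,None]
def world(c):
    v,u=np.mgrid[:400,:640]; o,d=rays(c,np.c_[u.ravel(),v.ravel()])
    return (o+d*c["z_map"].reshape(-1,1)).reshape(400,640,3)
E
python3 - <<'E'
from h import *
for n,(x0,y0,x1,y1) in [("top",(320,155,450,275)),("side",(270,210,430,370))]:
    c=load(n); W=world(c); im=c["img"]
    cv2.imwrite(f"pics/{n}_crop.png",cv2.resize(im[y0:y1,x0:x1,::-1],None,fx=4.5 if n=="top" else 3.7,fy=4.5 if n=="top" else 3.7,interpolation=cv2.INTER_CUBIC))
    Z=W[...,2].copy(); Z[:y0]=0;Z[y1:]=0;Z[:,:x0]=0;Z[:,x1:]=0
    print(n,"toplevel",np.median(Z[(Z>.08)&(Z<.1)]))
    for lo,hi in [(.0975,.14),(.103,.14),(.114,.14)]:
        m=((Z>lo)&(Z<hi)).astype(np.uint8)
        k,_,st,ce=cv2.connectedComponentsWithStats(m)
        for i in range(1,k):
            if st[i,4]>15:
                P=W[_==i]; print(lo,st[i,4],ce[i].round(1),P.mean(0).round(4),"zmax",np.percentile(P[:,2],[50,90]).round(4))
E
```

```text
top toplevel 0.0909335513117917
0.0975 165 [446.  166.3] [ 0.6561 -0.2917  0.1108] zmax [0.1078 0.1273]
0.0975 98 [400.6 196.3] [ 0.5778 -0.1761  0.1068] zmax [0.1073 0.1093]
0.0975 97 [380.8 201.9] [ 0.5629 -0.1265  0.107 ] zmax [0.1074 0.1098]
0.0975 102 [361.6 206.3] [ 0.5483 -0.0766  0.1243] zmax [0.1248 0.1273]
0.0975 110 [418.8 229.5] [ 0.4966 -0.219   0.1054] zmax [0.1059 0.1079]
0.0975 178 [391.6 237.1] [ 0.4773 -0.1519  0.1044] zmax [0.1043 0.1087]
0.0975 105 [364.  244.7] [ 0.4578 -0.0846  0.1042] zmax [0.105  0.1074]
0.103 126 [446.5 165.6] [ 0.657  -0.2921  0.114 ] zmax [0.1102 0.1285]
0.103 90 [400.9 196.2] [ 0.5781 -0.1767  0.1074] zmax [0.1075 0.1095]
0.103 89 [381.  201.5] [ 0.5637 -0.1269  0.1076] zmax [0.1075 0.1099]
0.103 102 [361.6 206.3] [ 0.5483 -0.0766  0.1243] zmax [0.1248 0.1273]
0.103 96 [419.  229.3] [ 0.497  -0.2191  0.1061] zmax [0.1061 0.1082]
0.103 107 [392.9 239.6] [ 0.471  -0.1544  0.1065] zmax [0.1065 0.1097]
0.103 79 [364.6 244.6] [ 0.4579 -0.0858  0.1058] zmax [0.1057 0.1076]
0.114 50 [448.  163.8] [ 0.6587 -0.2921  0.1243] zmax [0.1251 0.1299]
0.1
[... 400 characters left out ...]
 [326.3 281.1] [ 0.4796 -0.1554  0.1036] zmax [0.1035 0.1073]
0.0975 152 [350.1 303.2] [ 0.4991 -0.2224  0.1043] zmax [0.1047 0.1062]
0.0975 26 [428.6 314. ] [ 0.6266 -0.3073  0.1008] zmax [0.1004 0.1029]
0.103 146 [341.  239.1] [ 0.5502 -0.0819  0.1204] zmax [0.1229 0.1253]
0.103 101 [357.5 256.6] [ 0.5658 -0.1297  0.1064] zmax [0.1065 0.1084]
0.103 87 [304.3 259.7] [ 0.4604 -0.0875  0.1051] zmax [0.1051 0.1069]
0.103 108 [375.3 271.4] [ 0.5807 -0.1793  0.1067] zmax [0.1067 0.1086]
0.103 115 [323.4 282.5] [ 0.472  -0.1571  0.1057] zmax [0.1055 0.108 ]
0.103 126 [350.2 302.7] [ 0.4996 -0.2217  0.1049] zmax [0.1049 0.1063]
0.114 125 [341.2 238.3] [ 0.5508 -0.0814  0.1224] zmax [0.1233 0.1254]
```

View pics/top_crop.png

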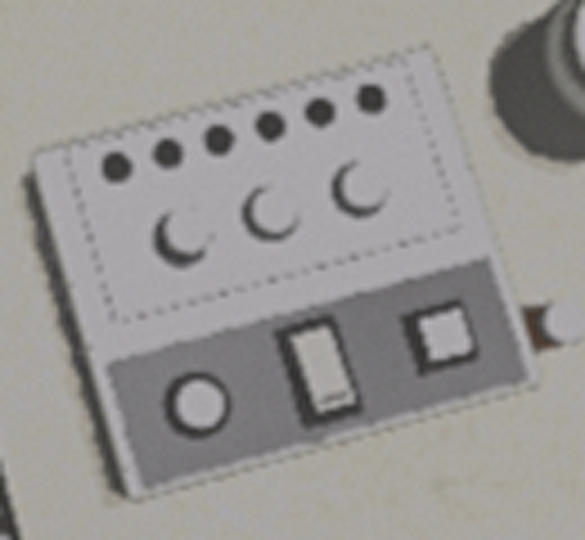

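View pics/side_crop.png

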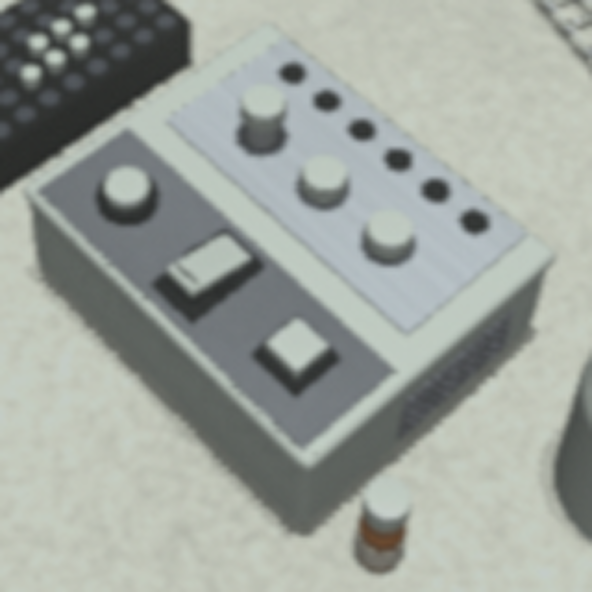

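The proud cap is at the rack end (own +y). The order from +y is round key, rocker, square key. I fit the heater pose from the known layout in both views.

Run:
```python
from h import *
L=np.array([[30,52],[30,0],[30,-52],[-60,70],[-60,-70]])/1000
pts={"top":[(361,206),(381,202),(400,196),(364,245),(419,229)],"side":[(341,238),(358,256),(375,271),(304,260),(350,303)]}
zs=[.124,.108,.108,.106,.106]; allP=[]
for n in pts:
    c=load(n); W=world(c); P=[]
    for (u,v),z in zip(pts[n],zs):
        w=W[v-14:v+15,u-14:u+15].reshape(-1,3); p0=plane(c,(u,v),z)[0]
        w=w[(abs(w[:,2]-np.percentile(w[np.hypot(*(w-p0)[:,:2].T)<.008][:,2],60))<.004)&(np.hypot(*(w-p0)[:,:2].T)<.02)]
        P.append(w[:,:2].min(0)/2+w[:,:2].max(0)/2)
        print(n,w.mean(0).round(4),P[-1].round(4)); P[-1]=w.mean(0)[:2]
    allP.append(np.array(P))
for P in allP+[sum(allP)/2]:
    A=L-L.mean(0);B=P-P.mean(0);U,S,V=np.linalg.svd(A.T@B);R=(U@V).T;t=P.mean(0)-R@L.mean(0)
    print("yaw",np.degrees(np.arctan2(R[1,0],R[0,0])).round(2),t.round(4),"res mm",((L@R.T+t-P)*1000).round(1).tolist())
print("tube",R@L[0]+t,"rocker end",R@[-.078,0]+t,"piv",R@[-.06,0]+t,"round",R@L[3]+t)
```

```text
top [ 0.5488 -0.0771  0.1253] [ 0.5488 -0.0776]
top [ 0.5637 -0.1274  0.1077] [ 0.5637 -0.1272]
top [ 0.5782 -0.1767  0.1074] [ 0.579  -0.1773]
top [ 0.4578 -0.0855  0.1056] [ 0.4582 -0.0855]
top [ 0.4972 -0.2191  0.106 ] [ 0.4967 -0.2197]
side [ 0.5515 -0.0805  0.1236] [ 0.5514 -0.0795]
side [ 0.5658 -0.1297  0.1064] [ 0.5668 -0.1289]
side [ 0.5807 -0.1793  0.1067] [ 0.5811 -0.1788]
side [ 0.4607 -0.0879  0.1048] [ 0.461  -0.0869]
side [ 0.4993 -0.2219  0.1046] [ 0.5    -0.2212]
yaw 16.39 [ 0.5349 -0.1355] res mm [[0.2, -0.0], [0.0, 0.4], [0.1, -0.2], [-0.3, 0.3], [-0.1, -0.4]]
yaw 16.23 [ 0.5373 -0.1382] res mm [[0.1, 0.6], [0.4, -0.1], [0.0, -0.4], [-0.5, 0.2], [-0.0, -0.3]]
yaw 16.31 [ 0.5361 -0.1368] res mm [[0.2, 0.3], [0.2, 0.1], [0.1, -0.3], [-0.4, 0.2], [-0.0, -0.4]]
tube [ 0.5503067  -0.07849092] rocker end [ 0.46125416 -0.15872586] piv [ 0.47852992 -0.15367133] round [ 0.45887339 -0.08648784]
```

>>> {"op": "servo_tool", "data": {"series": "1 0 0 0 0 0 0;1 0 0 0 0 0 0;1 0 0 0 0 0 0;1 0 0 0 0 0 0;1 0 0 0 0 0 0;1 0 0 0 0 0 0"}}

```text
time_s: 0.6
eef_pos: [0.1538, -0.554, 0.2563]
eef_rot: [-0.0, 0.991, 0.135, -0.0]
wrist_force: [0.4, -0.0, 0.3]
opening: 0.146
grasp_force: 0.0
```

>>> {"op": "servo_tool", "data": {"series": "1 0.034 -0.0235 0 0 0 0;1 0.068 -0.047 0 0 0 0;1 0.102 -0.0705 0 0 0 0;1 0.136 -0.094 0 0 0 0;1 0.17 -0.1175 0 0 0 0;1 0.204 -0.141 0 0 0 0;1 0.238 -0.1645 0 0 0 0;1 0.272 -0.188 0 0 0 0;1 0.306 -0.2115 0 0 0 0;1 0.34 -0.235 0 0 0 0;1 0.374 -0.2585 0 0 0 0;1 0.408 -0.282 0 0 0 0"}}

```text
time_s: 1.6
eef_pos: [0.4726, -0.1714, 0.2567]
eef_rot: [0.0, 0.991, 0.135, 0.0]
wrist_force: [0.5, -1.0, -0.4]
opening: -0.001
grasp_force: 0.0
```

>>> {"op": "servo_tool", "data": {"series": "1 0.034 -0.0235 0 0 0 0;1 0.068 -0.047 0 0 0 0;1 0.1013 -0.07 0 0 0 0;1 0.1013 -0.07 0 0 0 0;1 0.1013 -0.07 0.03 0 0 0;1 0.1013 -0.07 0.06 0 0 0;1 0.1013 -0.07 0.06 0 0 0;1 0.1013 -0.07 0.06 0 0 0;1 0.1013 -0.07 0.06 0 0 0"}}

```text
time_s: 2.35
eef_pos: [0.5509, -0.0792, 0.1977]
eef_rot: [0.0, 0.991, 0.135, 0.001]
wrist_force: [-0.3, -0.1, 0.1]
opening: 0.002
grasp_force: 0.0
```

Run:
```python
from bench import ctrl
from h import *
o=ctrl.get_obs();print(o["eef_pos"],o["eef_rot"],o["opening"],o["wrist_force"])
c=ctrl.camera("side");np.savez("side1.npz",**c);cv2.imwrite("pics/s1.png",cv2.resize(c["img"][150:350,230:430,::-1],None,fx=3,fy=3))
```

```text
[ 0.55093486 -0.07918388  0.19767804] [3.19130119e-04 9.90876979e-01 1.34767863e-01 5.77914789e-04] 0.002420886253065226 [-0.34709321 -0.09638856  0.10080487]
```

View pics/s1.png

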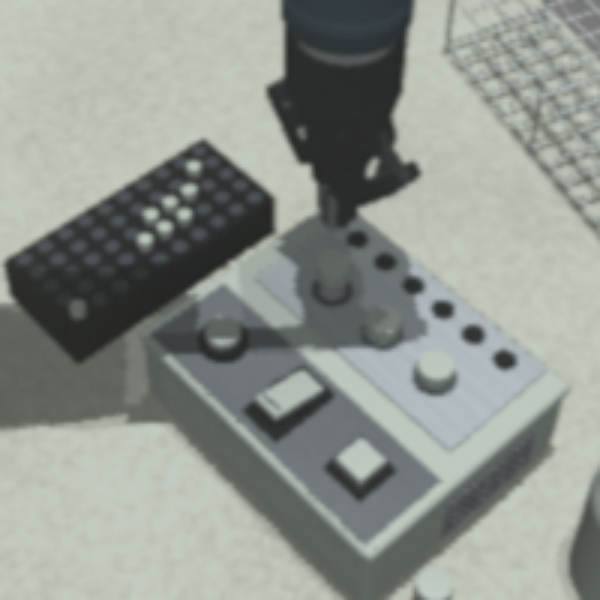

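The closed fingertips hang directly over the proud cap: tip at crop (335,220), cap at (332,270). I'm descending.

>>> {"op": "servo_tool", "data": {"series": "1 0 0 0.02 0 0 0;1 0 0 0.04 0 0 0;1 0 0 0.045 0 0 0;1 0 0 0.048 0 0 0;1 0 0 0.051 0 0 0;1 0 0 0.054 0 0 0;1 0 0 0.056 0 0 0;1 0 0 0.058 0 0 0;1 0 0 0.06 0 0 0;1 0 0 0.06 0 0 0"}}

```text
time_s: 3.23
eef_pos: [0.551, -0.0789, 0.1365]
eef_rot: [0.0, 0.991, 0.135, 0.001]
wrist_force: [0.5, -0.3, 1.6]
opening: 0.003
grasp_force: 0.8
```

>>> {"op": "servo_tool", "data": {"series": "1 0 0 0.001 0 0 0;1 0 0 0.002 0 0 0;1 0 0 0.003 0 0 0;1 0 0 0.004 0 0 0;1 0 0 0.004 0 0 0"}}

```text
time_s: 3.65
eef_pos: [0.5509, -0.0788, 0.133]
eef_rot: [0.0, 0.991, 0.135, 0.0]
wrist_force: [0.2, -1.1, 6.0]
opening: -0.004
grasp_force: 3.2
```

>>> {"op": "servo_tool", "data": {"series": "1 0 0 0.001 0 0 0;1 0 0 0.001 0 0 0;1 0 0 0.002 0 0 0;1 0 0 0.002 0 0 0"}}

```text
time_s: 3.98
eef_pos: [0.5511, -0.0789, 0.1329]
eef_rot: [0.0, 0.991, 0.135, 0.001]
wrist_force: [-5.7, 0.7, 19.9]
opening: 0.0
grasp_force: 10.0
```

The tube is home: a hard stop with the tip at 0.108 m, exactly as expected. I lift and go over the rocker's raised end.

>>> {"op": "servo_tool", "data": {"series": "1 0 0 -0.025 0 0 0;1 0 0 -0.055 0 0 0;1 0 0 -0.055 0 0 0;1 -0.036 0.018 -0.055 0 0 0;1 -0.072 0.035 -0.055 0 0 0;1 -0.11 0.053 -0.055 0 0 0;1 -0.11 0.053 -0.055 0 0 0;1 -0.11 0.053 -0.055 0 0 0;1 -0.11 0.053 -0.055 0 0 0"}}

```text
time_s: 4.73
eef_pos: [0.4585, -0.159, 0.185]
eef_rot: [-0.0, 0.991, 0.134, 0.0]
wrist_force: [0.2, -0.0, -0.8]
opening: 0.0
grasp_force: 0.0
```

Run:
```python
from bench import ctrl
from h import *
o=ctrl.get_obs();print(o["eef_pos"],o["wrist_force"])
c=ctrl.camera("side");np.savez("side2.npz",**c);cv2.imwrite("pics/s2.png",cv2.resize(c["img"][150:350,230:430,::-1],None,fx=3,fy=3))
```

```text
[ 0.45852699 -0.15900483  0.1850137 ] [ 0.21481656 -0.02355421 -0.81678838]
```

View pics/s2.png

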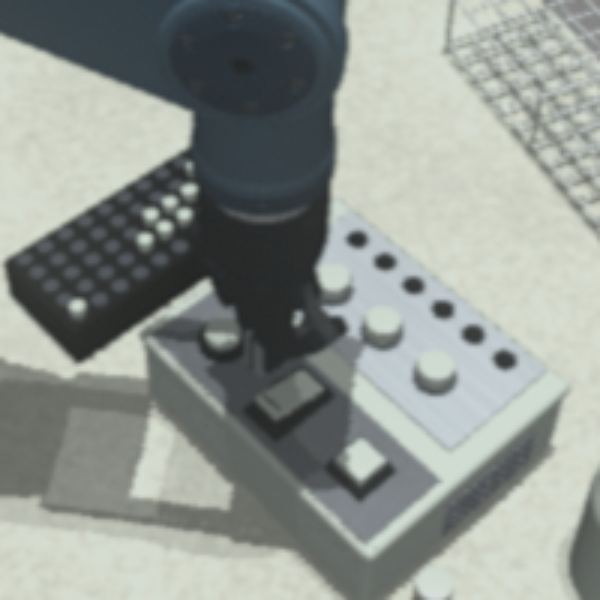

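The first tube is now level with its neighbours (caps at crop (333,283), (381,325) and (434,370)), and the tips are over the rocker's raised end. I press.

>>> {"op": "servo_tool", "data": {"series": "1 0 0 0.03 0 0 0;1 0 0 0.044 0 0 0;1 0 0 0.047 0 0 0;1 0 0 0.05 0 0 0;1 0 0 0.052 0 0 0;1 0 0 0.054 0 0 0;1 0 0 0.055 0 0 0;1 0 0 0.056 0 0 0;1 0 0 0.056 0 0 0"}}

```text
time_s: 5.53
eef_pos: [0.4589, -0.1592, 0.1298]
eef_rot: [0.0, 0.991, 0.135, 0.0]
wrist_force: [-0.6, 1.4, 2.9]
opening: 0.001
grasp_force: 1.3
```

>>> {"op": "servo_tool", "data": {"series": "1 0 0 0.001 0 0 0;1 0 0 0.001 0 0 0;1 0 0 0.002 0 0 0;1 0 0 0.002 0 0 0"}}

```text
time_s: 5.87
eef_pos: [0.4586, -0.1593, 0.1273]
eef_rot: [0.0, 0.991, 0.135, 0.0]
wrist_force: [-2.1, 1.2, 3.7]
opening: -0.003
grasp_force: 1.9
```

>>> {"op": "servo_tool", "data": {"series": "1 0 0 0.001 0 0 0;1 0 0 0.001 0 0 0;1 0 0 0.002 0 0 0;1 0 0 0.002 0 0 0"}}

```text
time_s: 6.2
eef_pos: [0.4587, -0.1594, 0.1263]
eef_rot: [0.0, 0.991, 0.135, -0.0]
wrist_force: [-6.0, 2.4, 12.9]
opening: 0.0
grasp_force: 7.2
```

>>> {"op": "servo_tool", "data": {"series": "1 0 0 0.001 0 0 0;1 0 0 0.0015 0 0 0;1 0 0 0.0015 0 0 0"}}

```text
time_s: 6.45
eef_pos: [0.4588, -0.1595, 0.126]
eef_rot: [0.0, 0.991, 0.135, -0.0]
wrist_force: [-11.4, 4.2, 25.0]
opening: -0.003
grasp_force: 13.2
```

>>> {"op": "servo_tool", "data": {"series": "1 0 0 -0.02 0 0 0;1 0 0 -0.055 0 0 0;1 -0.03 0 -0.09 0 0 0;1 -0.07 0 -0.1 0 0 0;1 -0.1 0 -0.1 0 0 0;1 -0.1 0 -0.1 0 0 0;1 -0.1 0 -0.1 0 0 0"}}

```text
time_s: 7.03
eef_pos: [0.3617, -0.1866, 0.2241]
eef_rot: [0.001, 0.991, 0.134, 0.001]
wrist_force: [0.2, -0.0, -0.1]
opening: -0.004
grasp_force: 0.0
```

Run:
```python
from bench import ctrl
from h import *
o=ctrl.get_obs();print(o["eef_pos"],o["wrist_force"])
for n in ["side","top"]:
    c=ctrl.camera(n);W=world(c)
    R=np.array([[np.cos(.2847),-np.sin(.2847)],[np.sin(.2847),np.cos(.2847)]])
    l=(W[...,:2]-[.5361,-.1368])@R
    for a in np.arange(-.08,-.039,.004):
        m=(abs(l[...,0]-a)<.002)&(abs(l[...,1])<.008)&(W[...,2]<.13); print(n,round(a,3),np.median(W[m][:,2]).round(4))
    if n=="side":cv2.imwrite("pics/s3.png",cv2.resize(c["img"][150:350,230:430,::-1],None,fx=3,fy=3))
```

```text
[ 0.36173955 -0.18660645  0.22409484] [ 0.23231046 -0.00870971 -0.07703002]
side -0.08 0.0957
side -0.076 0.0996
side -0.072 0.1002
side -0.068 0.1013
side -0.064 0.1023
side -0.06 0.1031
side -0.056 0.1046
side -0.052 0.106
side -0.048 0.1058
side -0.044 0.1072
side -0.04 0.1081
top -0.08 0.0995
top -0.076 0.1006
top -0.072 0.1015
top -0.068 0.1027
top -0.064 0.1039
top -0.06 0.1049
top -0.056 0.1057
top -0.052 0.1074
top -0.048 0.1061
top -0.044 0.1084
top -0.04 0.1088
```

View pics/s3.png

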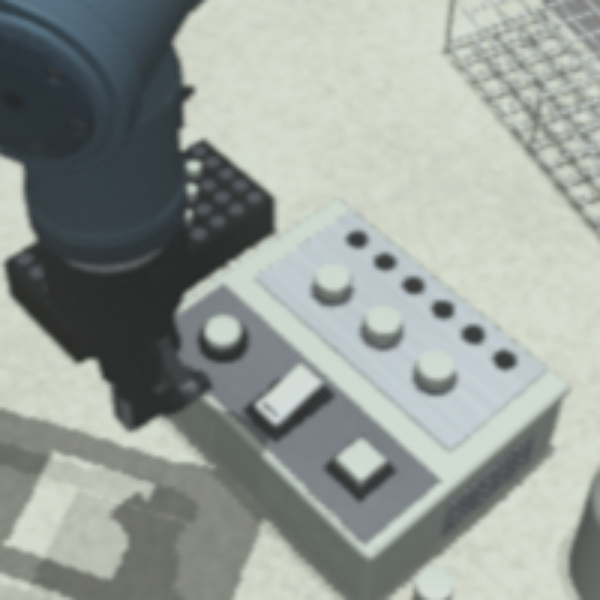

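The rocker is over: its slope is about 0.23 rad the other way, and its far end stands up at crop (315,375). Next, the round key.

>>> {"op": "servo_tool", "data": {"series": "1 0.03 -0.0175 0 0 0 0;1 0.06 -0.035 0 0 0 0;1 0.09 -0.0525 0 0 0 0;1 0.12 -0.07 0 0 0 0;1 0.12 -0.07 0 0 0 0;1 0.12 -0.07 0.04 0 0 0;1 0.12 -0.07 0.07 0 0 0;1 0.12 -0.07 0.082 0 0 0;1 0.12 -0.07 0.082 0 0 0;1 0.12 -0.07 0.082 0 0 0"}}

```text
time_s: 7.97
eef_pos: [0.4591, -0.0857, 0.1409]
eef_rot: [-0.001, 0.991, 0.135, -0.001]
wrist_force: [-0.2, 0.4, -0.4]
opening: 0.0
grasp_force: 0.0
```

>>> {"op": "servo_tool", "data": {"series": "1 0 0 0.003 0 0 0;1 0 0 0.006 0 0 0;1 0 0 0.009 0 0 0;1 0 0 0.011 0 0 0;1 0 0 0.013 0 0 0;1 0 0 0.015 0 0 0;1 0 0 0.015 0 0 0"}}

```text
time_s: 8.55
eef_pos: [0.4596, -0.0866, 0.1271]
eef_rot: [0.0, 0.991, 0.135, 0.001]
wrist_force: [-0.3, -1.0, 3.9]
opening: -0.002
grasp_force: 1.7
```

>>> {"op": "servo_tool", "data": {"series": "1 0 0 0.001 0 0 0;1 0 0 0.002 0 0 0;1 0 0 0.003 0 0 0;1 0 0 0.003 0 0 0;1 0 0 0.003 0 0 0"}}

```text
time_s: 8.97
eef_pos: [0.4597, -0.0866, 0.1258]
eef_rot: [0.0, 0.991, 0.135, 0.0]
wrist_force: [-6.7, 2.2, 21.2]
opening: -0.004
grasp_force: 10.0
```

>>> {"op": "servo_tool", "data": {"series": "1 0 0 -0.02 0 0 0;1 0 0 -0.055 0 0 0;1 -0.03 0 -0.09 0 0 0;1 -0.07 0 -0.1 0 0 0;1 -0.1 0 -0.1 0 0 0;1 -0.1 0 -0.1 0 0 0;1 -0.1 0 -0.1 0 0 0"}}

```text
time_s: 9.55
eef_pos: [0.3619, -0.1134, 0.224]
eef_rot: [0.0, 0.991, 0.134, 0.001]
wrist_force: [0.2, 0.6, 0.4]
opening: 0.002
grasp_force: 0.0
```

Run:
```python
from bench import ctrl
from h import *
o=ctrl.get_obs();print(o["eef_pos"],o["wrist_force"])
c=ctrl.camera("side");cv2.imwrite("pics/s4.png",cv2.resize(c["img"][150:380,200:480,::-1],None,fx=2.6,fy=2.6))
W=world(c)
for x,y in [(.4589,-.0865),(.498,-.2205),(.5503,-.0785),(.565,-.1285)]:
    print(np.median(W[np.hypot(W[...,0]-x-.001,W[...,1]-y)<.006][:,2]))
```

```text
[ 0.36194383 -0.11337519  0.22395986] [0.18661244 0.59440665 0.37131218]
0.10582272773986579
0.10511562199687163
0.10678486672796195
0.1068123637384254
```

View pics/s4.png

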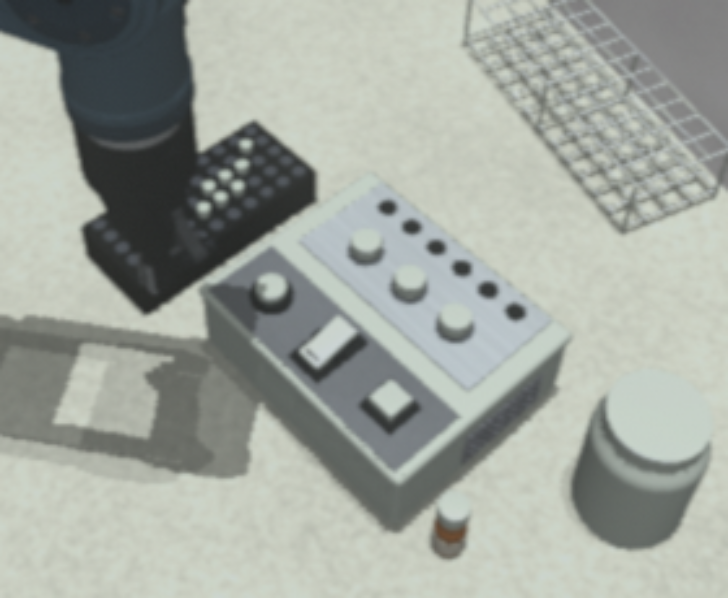

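The tube is home, the rocker is over and both keys are up. Rack, jar and vial look undisturbed, and the fingers are at z≈0.2, clear of everything. Handing in.

```bash
python3 -c "
from bench import ctrl
print(ctrl.hand_in())"
```

```text
the job is handed in; nothing more can be done
None
```

The proud tube was pressed home, then the rocker was tipped over, then the round key was pressed and sprang back; the job is handed in with the fingers clear, though the hand-in gave no verdict.

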